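Weigh down the scale pan and hold the spread retaining ring at its groove

ROBOT

A 6-joint arm with a two-finger parallel gripper is mounted at the origin on a cart in front of the work surface, level with it; the furniture and walls round the work are solid. World frame = base frame: x ahead of the robot, y to its left, z up, the work surface at z = 0. Lengths are in m, angles in rad, forces in N, time in s.
With the tool pointing down it reaches from about 0.35 to 0.95 m from the base axis. Payload 17.4 kg.
Tool frame: the origin (TCP) lies at the very end of the fingers, on their centre line; the grasp point (between the pads) lies 19 mm behind it (bot.grip_point_offset is the distance from the TCP to the grasp point, in m); z points along the fingers, y is the line along which they close (so a half turn about z gives the same grasp; the last joint's range is limited). The gripper opens to 93 mm and grips with 3 to 60 N. Pads are 15 mm wide; open, the fingers measure 128 mm over their backs; the gripper's body (75 mm by 188 mm) begins 65 mm behind the grasp point.
Start: joints at [-1.204, 0.116, 1.442, -0, 1.584, -0.038], TCP at [0.266, -0.62, 0.219] pointing down, gripper open.
Joint ranges: [-2.83, 2.83], [-0.83, 2.19], [0.07, 2.5], [-1.14, 4.28], [0.01, 3], [-2.97, 2.97]. Speed limits (rad/s): [1.89, 1.89, 2.22, 3.14, 3.14, 3.14].

INTERFACE

Orientations are given as a rotation vector (axis times angle).
In Python, from cell import bot gives the robot as it stands. The module is installed in compiled form; this text tells all that it offers.
- The arm moves only by the tool arm_command, never from a script. Its argument "deltas" is a list of rows, each an object with "hand": the finger opening in mm, from 0 to 93; "travel": the shift along the tool's x, y, z in mm, a list of three; "turn": the turn about the tool's z in degrees. In form: [{"hand": hand, "travel": [x, y, z], "turn": turn}, ...]. A call has 1 to 10 rows; each row is the pose to reach, as a shift and turn from the pose commanded when the call began, along the tool's axes at that moment; what a row does not reach only later rows make up. A row lasts 1/10 s, in which the tool goes at most 50 mm and 8.59 degrees, less where a joint would pass 70% of its speed; a pose out of reach is approached as far as the arm can. A call with a gripper value outside its range is refused whole. The fingers move at their own pace and stop on an object; "newtons" is the grip in N (left out, the last holds). Time passes only in rows, so rows that repeat a pose let the fingers close. It gives the time, the measured TCP pose, the force, the opening and the grip force at its end, in the units of the state.
- bot.state(): the state, without advancing time (a new reading comes with each control period).
- bot.snapshot(name): name is "side" or "top" or "wrist"; returns the picture (384x512x3 uint8, red, green, blue); there is no depth.
- bot.calibration(name): a dict with "fx", "fy", "cx", "cy" (pixels), "k1" (the pictures are not rectified: a ray, as slopes to the right and down, at radius r is drawn at 1 + k1 r^2 times it, then the intrinsics apply), "origin" and "attitude" of the camera in the world. Camera axes: x right, y up, looking along -z (the intrinsics and any distortion apply to the point x, -y, -z); pixel columns grow to the right and rows downward; lengths in m; the calibration is good to about 2 mm. A picture is of the moment at which its call begins: read the wrist's pose just before it. calibration takes no time and is no camera call; for the wrist camera it gives the pose at the moment of the call.
- bot.hand_in(): hands the job in; it is judged then, once.
The state is a dict: "t": time; "qpos": joint angles; "dq": joint speeds; "joint_torque": joint torques, N m; "tool_pos": TCP position; "eef_rot": TCP orientation; "wrist_force": force on the tool from outside, world axes, zero at the start; "ft_torque": the same for the moment, N m; "gripper_width": opening from 0.0 (shut) to 1.0 (fully open); "grasp_force": force on a finger pad.
Only numpy, scipy, OpenCV 4.12 (cv2) and the standard library are available. Lean on these libraries where they do the work, as an engineer would, in place of code of your own. Each camera call takes 0.05 s, during which the arm holds its last target. There are 200 camera calls.

TASK

Get the pan retainer of the spring scale ready to fit: stand spice jars from the board upright on the scale's pan, one after another, until the pan rests by itself with its red pointer inside the green band, so that the grey hub uncovers the brass groove of the axle stub (one or two jars are enough). Then take the upright red-handled pliers, which carry the brass retaining ring on their tips, out of their stand, squeeze the handles to spread the ring, and lower the ring over the stub to the level of the groove. Finish while still holding it there: pliers upright, handles squeezed, the spread ring centred round the groove and not bearing on stub or hub; leave the jars upright and the other things on the worktop alone.

Things in the scene. Friction and masses are not known exactly. Their poses are not given: they have to be found in the camera images.
- scale: White spring scale, fixed; base 130 (x) x 200 (y) x 38 mm, origin under its centre on the worktop, front towards its -x. At its centre stands a steel axle stub, 22 mm diameter, top at z = 172 mm (last 8 mm tapered to 14 mm). At the front (x = -68 mm) a black gauge post, 34 mm wide, 114 mm tall, white face with a green band from z = 54 to 78 mm.
- pan (a joint): How far the sprung pan has sunk, m: 0 top, 0.044 bottom stop; pointer in the green band from 0.012 to 0.036. Aluminium pan 110 (x) x 200 (y) mm, rim 6 mm; floor and red pointer at z = 90 mm less this value. Its grey hub, 32 mm diameter, reaches 52 mm above the floor. Off its top stop it sinks 20 mm a jar; its weight varies: one or two jars needed, the first may hardly move it.
- pan_left (a point): Point on the pan floor, 68 mm from the stub's axis towards the scale's +y: a good place for a jar. Its x, y axes are the scale's; it moves with the pan.
- pan_right (a point): The same on the other side, 68 mm towards the scale's -y.
- groove (a point): Middle of the brass groove on the stub's axis, 136 mm above the worktop; groove 17 mm diameter, from 130 to 142 mm. The pan's hub uncovers it entirely once the pan has sunk 12 mm.
- stand: Fixed wooden stand for the pliers, foot 100 x 130 x 12 mm, origin under its centre. Two uprights at its y = +-38 mm (14 mm thick in y), 85 mm tall, with slots open at the top, slot floor 75 mm up; the pliers' crossbar lies in the slots. Lift the pliers straight up, at least 80 mm to clear the stand.
- pliers: Upright loose pliers, 0.14 kg, tips down, with a level ring of 4 mm brass wire on the tips. ORIGIN = CENTRE OF THE RING, z up along the pliers, whose middle line is at x = -24 mm. Dark crossbar 10 x 86 x 10 mm along y at z = 55 mm. Ring opening: free 19 mm in y (too narrow for the stub), 30 mm in x; squeezed fully 28 mm in y. In the stand the origin is 25 mm above the worktop.
- pliers_grip (a point): Point midway between the two red handles at the height to grip them (pliers x = -24, y = 0, z = 105 mm); axes as the pliers. The handles are 16 mm wide in x, z = 73 to 137 mm, one at +y, one at -y, squeezed along y; outer faces here 50 mm apart when free, 41 mm when squeezed to the stop.
- lever (a joint): Turn of one handle, rad: 0 free, 0.09 squeezed to the stop; the other handle follows. Each half of the ring moves outwards by 50 mm per rad, 4.5 mm at the stop. The spring needs about 12 N on the handles for the stop; squeeze with 30 to 40 N. It springs back when let go.
- board: Fixed wooden board 100 (x) x 190 (y) x 12 mm, origin under its centre; the three spice jars stand on it in a row along its y, 60 mm apart.
- jar_a: Spice jar with green lid, round, 44 mm across, 100 mm tall, about 0.15 kg, origin under its centre. Grip the lid or the body just below it, best with the fingers closing along the board's x.
- jar_b: Spice jar with olive green lid, 45 mm across, 97 mm tall, about 0.15 kg; origin under its centre.
- jar_c: Spice jar with pale green lid, 41 mm across, 97 mm tall, about 0.15 kg; origin under its centre.
- lemon: Bystander: lemon, 76x56x55 mm, in front of the work.
- glass_jar: Bystander: glass jar with black lid, 56 mm across, 70 mm tall, in front of the work.
- mill: Bystander: wooden pepper mill, 58 mm across, 170 mm tall, behind.
- bowl: Bystander: white bowl, 115 mm across, 59 mm tall, behind.
- salt: Bystander: salt shaker with white top, 44 mm across, 90 mm tall, behind.
There are look-alikes about, which are no part of the job. There is more than one size of the pliers; the job needs the smaller.

How it is judged:
By the outcome, as a careful person would: the job done as asked, in the order asked, and still so for the second after the job is handed in, while the arm keeps its last pose, push and grip.
It also fails if it takes over 72 s, if anything falls off the work surface, if the arm or the gripper's body presses on something with over 40 N, if the wrist force passes 120 N, or if a joint passes its speed limit or range.

## Working session

There is one attempt and no reset: what is moved stays moved. The work goes in short steps, Python scripts to look and compute and a tool call to move; the robot and the scene stay as the last step left them, time stands still between calls to the robot, and variables do not carry over. Pictures are saved under pics/ and viewed, at most 13 in all, crops included, and the job is handed in when it is done.

Besides the shell and the picture viewer there is one more tool, called after "Emit:" by a JSON object that holds its "api" and its "payload". arm_command: Moves the arm, as the interface text tells. Its arguments: {"type":"object","properties":{"deltas":{"type":"array","items":{"type":"object","properties":{"hand":{"type":"number"},"travel":{"type":"array","items":{"type":"number"}},"turn":{"type":"number"}}}},"newtons":{"type":"number"}},"required":["deltas"]}

```bash
mkdir -p pics
python3 - <<'E'
from cell import bot
import cv2
print(bot.state())
for n in("side","top"):
    c=bot.calibration(n);print(n,c)
    im=bot.snapshot(n);cv2.imwrite(f"pics/{n}0.png",im[:,:,::-1])
a=cv2.imread("pics/side0.png");b=cv2.imread("pics/top0.png")
cv2.imwrite("pics/s.png",cv2.resize(a,(768,576)));cv2.imwrite("pics/t.png",cv2.resize(b,(768,576)))
E
```

```text
{'t': 0.0, 'qpos': array([-1.20377463e+00,  1.16468419e-01,  1.44229009e+00,  1.67209024e-05,
        1.58402413e+00, -3.77847778e-02]), 'dq': array([-0.0008534 ,  0.00142108,  0.00222146,  0.00028072, -0.00127396,
        0.00110301]), 'joint_torque': array([ 2.57934107e-04, -7.21269751e+01, -6.22603083e+01,  7.79842841e-02,
        2.38578703e-02, -7.50685717e-05]), 'tool_pos': array([ 0.26576835, -0.62023464,  0.21790162]), 'eef_rot': array([-3.07630842e+00, -6.31299580e-01,  2.80307594e-04]), 'wrist_force': array([-0.63157275, -0.43563824,  0.46866435]), 'ft_torque': array([-0.03552252,  0.00807843, -0.01980007]), 'grasp_force': 0.0, 'gripper_width': 0.9988437162648532}
side {'fx': 414.4247813026276, 'fy': 414.4247813026276, 'cx': 260.473668153994, 'cy': 187.08261744458403, 'k1': 0.044194008673781274, 'origin': array([ 0.57114269, -1.08131556,  0.81048913]), 'attitude': array([1.0193503 , 0.02845684, 0.01232968])}
top {'fx': 441.08690807044013, 'fy': 441.08690807044013, 'cx': 246.74891314841562, 'cy': 192.91807012960695, 'k1': -0.028152973130331264, 'origin': array([0.33225832, 0.08215909, 1.36357849]), 'attitude': array([ 0.1289277 , -0.13234319, -1.55334904])}
```

View pics/s.png

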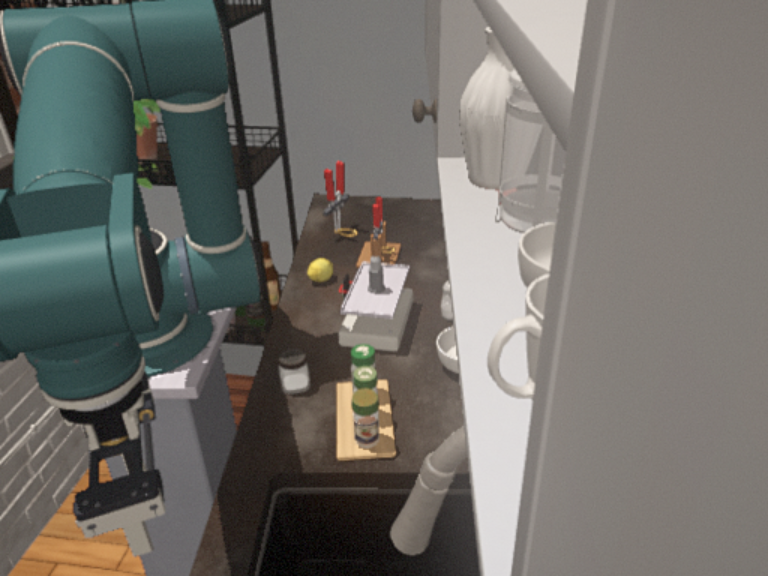

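View pics/t.png

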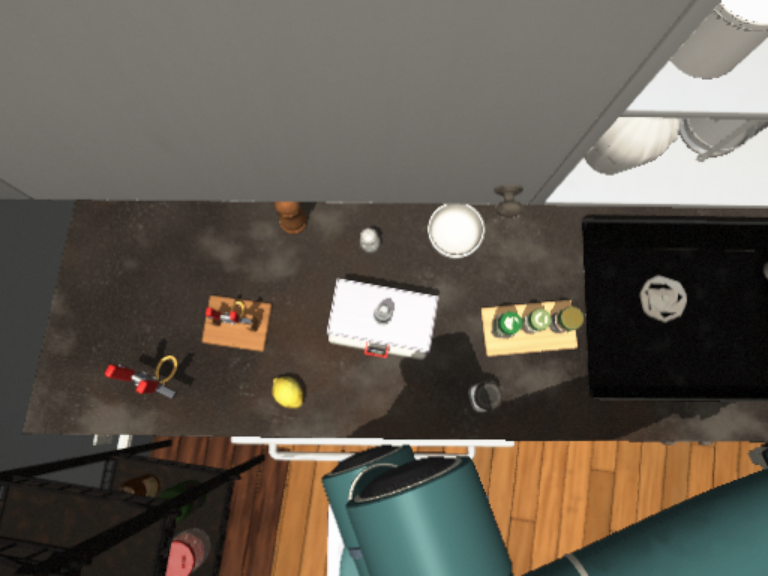

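The side view shows the jars at about (363-366, 352-400), the scale stub at (376,275) and the pliers in the stand at (378,215). A second pair stands at (335,190). The top view shows the pliers in the stand at (235,315), the second pair at (145,380), the stub at (384,311) and the lids at (510,322), (540,317) and (569,319). Next I'll enlarge these and triangulate.

```bash
cat > h.py <<'E'
import numpy as np,cv2
from scipy.spatial.transform import Rotation as R
def ray(c,u,v):
    d=np.array([(u-c["cx"])/c["fx"],(v-c["cy"])/c["fy"]]);s=d.copy()
    for _ in range(20): s=d/(1+c["k1"]*(s@s))
    w=R.from_rotvec(c["attitude"]).apply([s[0],-s[1],-1.]);return np.array(c["origin"]),w/np.linalg.norm(w)
def atz(c,u,v,z):
    o,w=ray(c,u,v);return o+w*(z-o[2])/w[2]
def tri(obs):
    A=np.zeros((3,3));b=np.zeros(3);rs=[ray(*o) for o in obs]
    for o,w in rs: P=np.eye(3)-np.outer(w,w);A+=P;b+=P@o
    p=np.linalg.solve(A,b);return p,[np.linalg.norm((np.eye(3)-np.outer(w,w))@(p-o))*1e3 for o,w in rs]
def proj(c,p):
    q=R.from_rotvec(c["attitude"]).inv().apply(np.array(p)-c["origin"]);s=np.array([q[0],-q[1]])/-q[2];s=s*(1+c["k1"]*s@s)
    return np.array([c["fx"]*s[0]+c["cx"],c["fy"]*s[1]+c["cy"]])
E
python3 - <<'E'
from cell import bot
from h import *
np.set_printoptions(precision=4,suppress=True)
s=bot.calibration("side");t=bot.calibration("top")
def T(n,a,b): p,e=tri([(s,a[0]/1.5,a[1]/1.5),(t,b[0]/1.5,b[1]/1.5)]);print(n,p,np.round(e,1))
T("lidA",(363,350),(511,322));T("lidC",(365,374),(540,316));T("lidB",(366,395),(570,318))
T("stub",(376,258),(384,304))
for n,q in dict(b1=(482,306),b2=(573,300),b3=(578,349),b4=(486,355)).items(): print(n,atz(t,q[0]/1.5,q[1]/1.5,.012))
for n,q in dict(s1=(340,279),s2=(438,293),s3=(429,347),s4=(330,334)).items(): print(n,atz(t,q[0]/1.5,q[1]/1.5,.09))
for n,q in dict(f1=(209,295),f2=(271,302),f3=(264,350),f4=(202,343)).items(): print(n,atz(t,q[0]/1.5,q[1]/1.5,.012))
a=cv2.imread("pics/side0.png");b=cv2.imread("pics/top0.png")
r=lambda i,x,y,w,h:cv2.resize(i[y:y+h,x:x+w],(400,300),interpolation=cv2.INTER_CUBIC)
cv2.imwrite("pics/crop1.png",np.vstack([np.hstack([r(a,205,100,80,60),r(a,210,160,80,60)]),np.hstack([r(b,60,190,120,90),r(b,210,170,100,75)])]))
E
```

```text
lidA [ 0.4853 -0.188   0.1132] [2. 2.]
lidC [ 0.4952 -0.246   0.1066] [1.2 1.2]
lidB [ 0.4961 -0.3026  0.1084] [3. 3.]
stub [0.5042 0.0549 0.1682] [2.4 2.4]
b1 [ 0.528  -0.1508  0.012 ]
b2 [ 0.5431 -0.3402  0.012 ]
b3 [ 0.4417 -0.3468  0.012 ]
b4 [ 0.4271 -0.1576  0.012 ]
s1 [0.5663 0.14   0.09  ]
s2 [ 0.5412 -0.0517  0.09  ]
s3 [ 0.4356 -0.034   0.09  ]
s4 [0.4581 0.1571 0.09  ]
f1 [0.5432 0.4141 0.012 ]
f2 [0.5304 0.2851 0.012 ]
f3 [0.4312 0.2956 0.012 ]
f4 [0.4437 0.4232 0.012 ]
```

View pics/crop1.png

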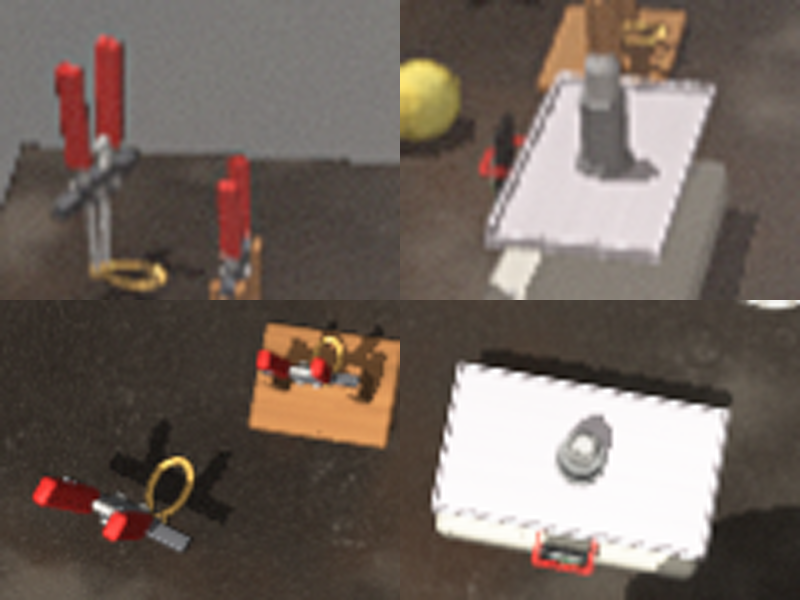

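Candidates in the top view: the pliers at (235,315) are in the wooden stand and visibly smaller. The pair at (145,380) is larger and stands free without a stand. The enlarged crop confirms the pair in the stand is the one meant. The pan is at its top stop and the gauge faces -x. I'll plan the first wrist view next.

```bash
cat >> h.py <<'E'
np.set_printoptions(precision=4,suppress=True)
def go(st,p,ang):
    """travel (mm) & turn (deg) to put TCP at p with closing line at ang (deg from world +x)"""
    M=R.from_rotvec(st["eef_rot"]).as_matrix()
    d=M.T@(np.array(p)-st["tool_pos"])*1e3
    a=np.radians(ang);w=M.T@np.array([np.cos(a),np.sin(a),0])
    t=np.degrees(np.arctan2(w[1],w[0]))-90
    t=(t+90)%180-90
    return np.round(d,1),round(t,2)
def info(st):
    M=R.from_rotvec(st["eef_rot"]).as_matrix()
    print("t %.2f"%st["t"],"tcp",st["tool_pos"],"yaw_y %.2f"%np.degrees(np.arctan2(M[1,1],M[0,1])),"tilt %.2f"%np.degrees(np.arccos(-M[2,2])),"q",st["qpos"],"F",st["wrist_force"],"w %.1f"%(st["gripper_width"]*93),"gf %.1f"%st["grasp_force"])
E
python3 - <<'E'
from cell import bot
from h import *
st=bot.state();info(st);print(R.from_rotvec(st["eef_rot"]).as_matrix())
c=bot.calibration("wrist");print(c);print(R.from_rotvec(c["attitude"]).as_matrix())
print(go(st,[.49,-.24,.33],4.5),go(st,[.485,-.188,.33],4.5))
E
```

```text
t 0.10 tcp [ 0.2658 -0.6203  0.218 ] yaw_y -66.81 tilt 0.06 q [-1.2038  0.1164  1.4422 -0.      1.584  -0.0378] F [ 0.9254 -0.8464 -0.662 ] w 92.8 gf 0.0
[[ 0.9192  0.3938 -0.0004]
 [ 0.3938 -0.9192  0.0009]
 [ 0.     -0.001  -1.    ]]
{'fx': 331.6039782409173, 'fy': 331.6039782409173, 'cx': 250.2042132146096, 'cy': 190.99624381829767, 'k1': -0.020256575938149942, 'origin': array([ 0.3306, -0.5922,  0.3841]), 'attitude': array([-0.2273,  0.1516, -1.1589])}
[[ 0.3939  0.8886  0.2351]
 [-0.9191  0.3812  0.0993]
 [-0.0013 -0.2552  0.9669]]
(array([ 355.9, -261.3, -111.7]), np.float64(-71.31)) (array([ 371.8, -311.1, -111.7]), np.float64(-71.31))
```

Emit:
{"api": "arm_command", "payload": {"deltas": [{"hand": 93,"travel": [40,0,-50],"turn": -8},{"hand": 93,"travel": [80,-30,-95],"turn": -16},{"hand": 93,"travel": [120,-60,-112],"turn": -24},{"hand": 93,"travel": [160,-90,-112],"turn": -32},{"hand": 93,"travel": [200,-120,-112],"turn": -40},{"hand": 93,"travel": [240,-150,-112],"turn": -48},{"hand": 93,"travel": [280,-180,-112],"turn": -56},{"hand": 93,"travel": [320,-220,-112],"turn": -64},{"hand": 93,"travel": [356,-261,-112],"turn": -71.3},{"hand": 93,"travel": [356,-261,-112],"turn": -71.3}], "newtons": 20}}

```text
t: 1.1
tool_pos: [0.4908, -0.2378, 0.3305]
eef_rot: [-2.126, -2.313, -0.0]
wrist_force: [0.4, -0.7, -0.0]
gripper_width: 1.0
grasp_force: 0.0
```

Run:
```python
from cell import bot
from h import *
import pickle
st=bot.state();info(st);c=bot.calibration("wrist");im=bot.snapshot("wrist")
pickle.dump((c,im),open("w1.pkl","wb"))
cv2.imwrite("pics/w1.png",cv2.resize(im[:,:,::-1],(768,576)))
```

```text
t 1.10 tcp [ 0.4908 -0.2378  0.3305] yaw_y 4.82 tilt 0.02 q [-0.4982 -0.1735  1.5459  0.0002  1.7694 -0.5823] F [ 0.4295 -0.6714 -0.0465] w 93.0 gf 0.0
```

View pics/w1.png

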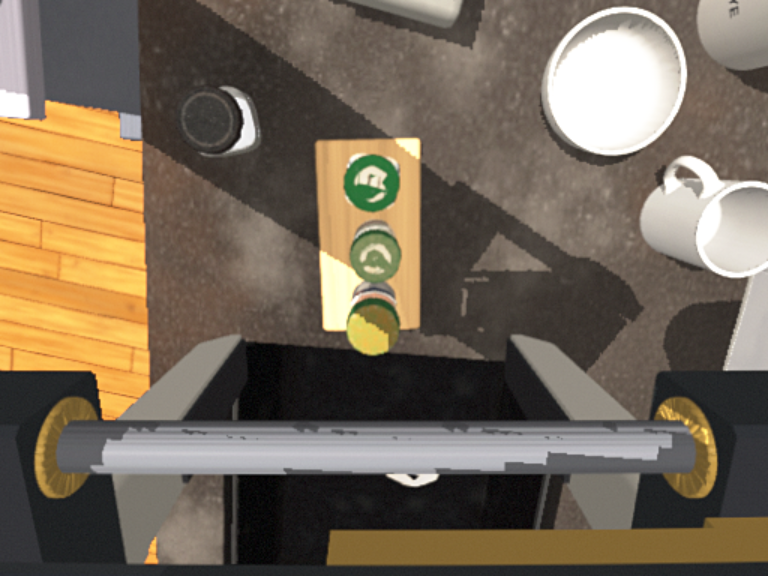

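The wrist view shows the lids at (372,183) green (A), (375,257) pale (C) and (372,326) olive (B). The board is visible and unobstructed.

Run:
```python
from cell import bot
from h import *
import pickle
c,im=pickle.load(open("w1.pkl","rb"));s=bot.calibration("side");t=bot.calibration("top");st=bot.state()
def T(n,w,a,b):
    p,e=tri([(c,w[0]/1.5,w[1]/1.5),(s,a[0]/1.5,a[1]/1.5),(t,b[0]/1.5,b[1]/1.5)]);print(n,p,np.round(e,1));p2,e2=tri([(c,w[0]/1.5,w[1]/1.5),(t,b[0]/1.5,b[1]/1.5)]);print(" wt",p2,e2[0]);print(" z.11",atz(c,w[0]/1.5,w[1]/1.5,.110))
T("A",(372,183),(363,350),(511,322));T("C",(375,257),(365,374),(540,316));T("B",(372,326),(366,395),(570,318))
B=[atz(c,u/1.5,v/1.5,.012) for u,v in((316,140),(421,139),(419,327),(324,331))];print(np.array(B),np.mean(B,0))
print(go(st,[.485,-.188,.20],4.6))
```

```text
A [ 0.4848 -0.1877  0.1131] [0.9 2.4 1.6]
 wt [ 0.4836 -0.1876  0.115 ] 0.5519234757352682
 z.11 [ 0.484  -0.1875  0.11  ]
C [ 0.4939 -0.2456  0.1065] [2.7 0.4 2.6]
 wt [ 0.491  -0.2367  0.1451] 0.9899899214725159
 z.11 [ 0.4911 -0.2446  0.11  ]
B [ 0.4952 -0.3026  0.1086] [1.7 3.9 2.2]
 wt [ 0.4936 -0.3042  0.1044] 0.009265121654439669
 z.11 [ 0.4935 -0.3023  0.11  ]
[[ 0.4283 -0.1576  0.012 ]
 [ 0.5262 -0.1485  0.012 ]
 [ 0.544  -0.3336  0.012 ]
 [ 0.4468 -0.3462  0.012 ]] [ 0.4863 -0.2464  0.012 ]
(array([ 46.5,  -3.4, 130.8]), np.float64(0.13))
```

Run:
```python
from cell import bot
from h import *
st=bot.state();info(st);print(go(st,[.4845,-.1877,.072],4.6));c=bot.calibration("wrist");print(c["origin"],c["attitude"])
import pickle;c=pickle.load(open("w1.pkl","rb"))[0];print(c["origin"],c["attitude"])
```

```text
t 1.15 tcp [ 0.4921 -0.2343  0.3308] yaw_y 4.73 tilt 0.11 q [-0.4922 -0.1744  1.5463  0.0019  1.7698 -0.5743] F [1.8759 2.1068 0.5609] w 93.2 gf 0.0
(array([ 46.6,  -4. , 258.8]), np.float64(0.13))
[ 0.486  -0.1637  0.497 ] [-0.2562 -0.0118  0.0821]
[ 0.4847 -0.1671  0.4967] [-0.2575 -0.011   0.0838]
```

Emit:
{"api": "arm_command", "payload": {"deltas": [{"hand": 93,"travel": [50,-1,50],"turn": 0},{"hand": 93,"travel": [52,-1,90],"turn": 0},{"hand": 93,"travel": [52,-1,130],"turn": 0},{"hand": 93,"travel": [52,-1,160],"turn": 0},{"hand": 93,"travel": [52,-1,170],"turn": 0},{"hand": 93,"travel": [52,-1,170],"turn": 0},{"hand": 93,"travel": [52,-1,170],"turn": 0},{"hand": 93,"travel": [52,-1,170],"turn": 0}]}}

```text
t: 1.95
tool_pos: [0.4859, -0.189, 0.1627]
eef_rot: [2.131, 2.305, 0.001]
wrist_force: [-0.4, -0.1, -0.4]
gripper_width: 0.999
grasp_force: 0.0
```

Run:
```python
from cell import bot
from h import *
import pickle
st=bot.state();info(st);print(go(st,[.4845,-.1877,.072],4.6))
c=bot.calibration("wrist");im=bot.snapshot("wrist");pickle.dump((c,im),open("w2.pkl","wb"));cv2.imwrite("pics/w2.png",cv2.resize(im[:,:,::-1],(768,576)))
print(proj(c,[.4845,-.1877,.112])*1.5, proj(c,[.492,-.2452,.109])*1.5)
```

```text
t 1.95 tcp [ 0.4859 -0.189   0.1627] yaw_y 4.48 tilt 0.15 q [-0.42   -0.2048  1.8425  0.      1.5014 -0.4981] F [-0.439  -0.1079 -0.4147] w 92.9 gf 0.0
(array([ 1.6, -1.5, 90.7]), np.float64(-0.12))
[372.3012 312.6114] [378.5525 422.5578]
```

View pics/w2.png

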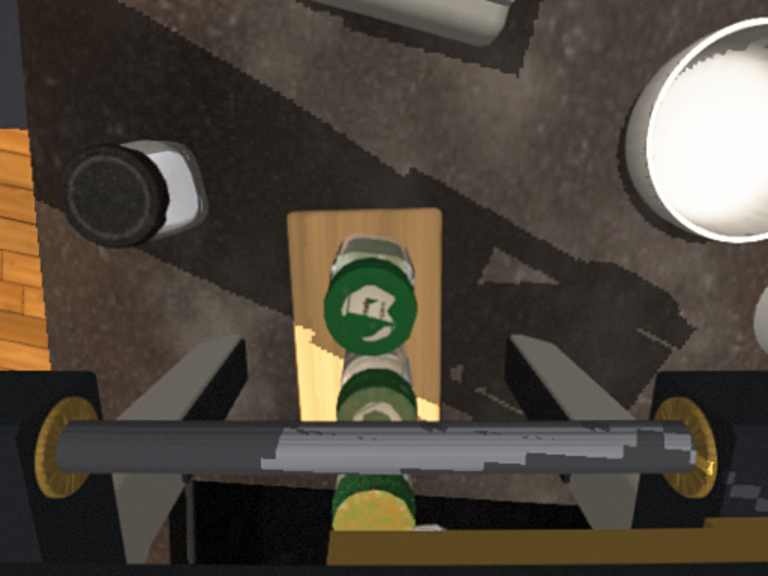

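The lid of A is centred at (370,307) against a predicted (372,313), so I'll aim about 2 mm further towards +y.

Emit:
{"api": "arm_command", "payload": {"deltas": [{"hand": 93,"travel": [3,-2,30],"turn": 0},{"hand": 93,"travel": [3,-2,60],"turn": 0},{"hand": 93,"travel": [3,-2,85],"turn": 0},{"hand": 93,"travel": [3,-2,90],"turn": 0},{"hand": 93,"travel": [3,-2,90],"turn": 0},{"hand": 30,"travel": [3,-2,90],"turn": 0},{"hand": 30,"travel": [3,-2,90],"turn": 0},{"hand": 30,"travel": [3,-2,90],"turn": 0},{"hand": 30,"travel": [3,-2,90],"turn": 0},{"hand": 30,"travel": [3,-2,90],"turn": 0}], "newtons": 20}}

```text
t: 3.0
tool_pos: [0.4831, -0.1858, 0.071]
eef_rot: [2.132, 2.307, 0.0]
wrist_force: [-0.1, -0.2, 0.2]
gripper_width: 0.617
grasp_force: 0.0
```

Emit:
{"api": "arm_command", "payload": {"deltas": [{"hand": 30,"travel": [0,0,0],"turn": 0},{"hand": 30,"travel": [0,0,-5],"turn": 0},{"hand": 30,"travel": [0,0,-25],"turn": 0},{"hand": 30,"travel": [0,0,-65],"turn": 0},{"hand": 30,"travel": [0,0,-105],"turn": 0},{"hand": 30,"travel": [0,0,-145],"turn": 0},{"hand": 30,"travel": [0,0,-180],"turn": 0},{"hand": 30,"travel": [0,0,-200],"turn": 0},{"hand": 30,"travel": [0,0,-200],"turn": 0},{"hand": 30,"travel": [0,0,-200],"turn": 0}]}}

```text
t: 4.0
tool_pos: [0.4829, -0.1857, 0.2698]
eef_rot: [-2.132, -2.307, 0.0]
wrist_force: [-0.0, -0.5, -2.9]
gripper_width: 0.476
grasp_force: 19.7
```

Run:
```python
from cell import bot
from h import *
import pickle
st=bot.state();info(st)
c=bot.calibration("wrist");im=bot.snapshot("wrist");pickle.dump((c,im),open("w3.pkl","wb"));cv2.imwrite("pics/w3.png",cv2.resize(im[:,:,::-1],(768,576)))
print(proj(c,[.504,.055,.172])*1.5)
print(go(st,[.512,.1225,.272],-7))
```

```text
t 4.00 tcp [ 0.4829 -0.1857  0.2698] yaw_y 4.50 tilt 0.03 q [-0.4165 -0.2386  1.6982 -0.      1.6824 -0.4949] F [-0.0033 -0.477  -2.856 ] w 44.3 gf 19.7
[ 466.6787 -236.4101]
(array([305. ,  53.2,  -2.1]), np.float64(11.5))
```

View pics/w3.png

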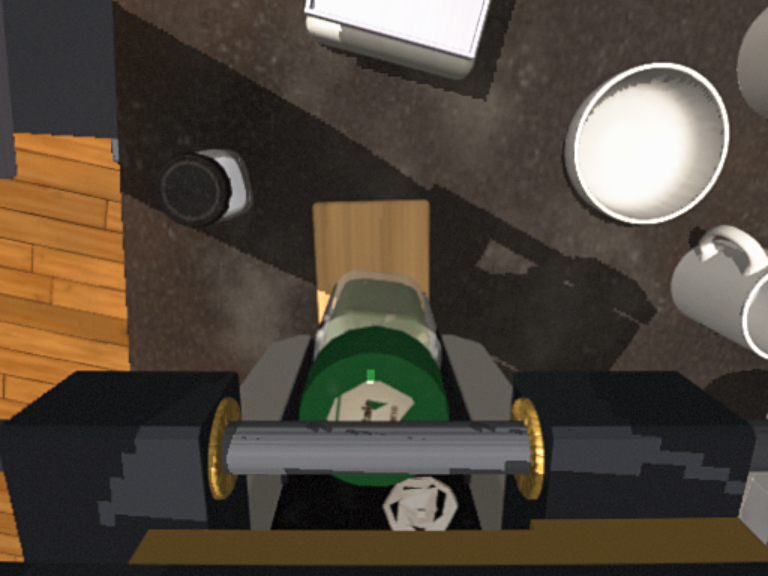

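Jar A is held (44.3 mm, 20 N), upright. I'll stop on the way to measure the stub and scale from two wrist positions.

Emit:
{"api": "arm_command", "payload": {"deltas": [{"hand": 30,"travel": [25,5,0],"turn": 2},{"hand": 30,"travel": [60,12,0],"turn": 5},{"hand": 30,"travel": [90,20,0],"turn": 8},{"hand": 30,"travel": [104,26,0],"turn": 11.5},{"hand": 30,"travel": [104,26,0],"turn": 11.5},{"hand": 30,"travel": [104,26,0],"turn": 11.5},{"hand": 30,"travel": [104,26,0],"turn": 11.5}]}}

```text
t: 4.75
tool_pos: [0.5005, -0.0807, 0.2699]
eef_rot: [-2.352, -2.082, 0.001]
wrist_force: [-1.2, -0.3, -2.2]
gripper_width: 0.473
grasp_force: 19.7
```

Run:
```python
from cell import bot
from h import *
import pickle
st=bot.state();info(st)
c=bot.calibration("wrist");im=bot.snapshot("wrist");pickle.dump((c,im),open("w4.pkl","wb"))
print(proj(c,[.504,.055,.172]))
```

```text
t 4.75 tcp [ 0.5005 -0.0807  0.2699] yaw_y -6.97 tilt 0.06 q [-0.2101 -0.2617  1.717  -0.0002  1.6873 -0.0884] F [-1.1713 -0.2805 -2.1918] w 44.0 gf 19.7
[232.6479  12.596 ]
```

Emit:
{"api": "arm_command", "payload": {"deltas": [{"hand": 30,"travel": [30,0,0],"turn": 0},{"hand": 30,"travel": [55,0,0],"turn": 0},{"hand": 30,"travel": [70,0,0],"turn": 0},{"hand": 30,"travel": [70,0,0],"turn": 0},{"hand": 30,"travel": [70,0,0],"turn": 0},{"hand": 30,"travel": [70,0,0],"turn": 0}]}}

```text
t: 5.4
tool_pos: [0.5092, -0.0114, 0.2706]
eef_rot: [2.354, 2.081, -0.0]
wrist_force: [0.1, -0.8, -2.3]
gripper_width: 0.471
grasp_force: 19.7
```

Run:
```python
from cell import bot
from h import *
import pickle
st=bot.state();info(st)
c=bot.calibration("wrist");im=bot.snapshot("wrist");pickle.dump((c,im),open("w5.pkl","wb"))
print(proj(c,[.504,.055,.172]))
a=pickle.load(open("w4.pkl","rb"))[1]
r=lambda i:cv2.resize(i[0:300,100:500],(400*3//2,450),interpolation=cv2.INTER_CUBIC)[:, :,::-1]
o=np.hstack([cv2.resize(a[0:280,160:410],(400,448))[:,:,::-1],cv2.resize(im[0:280,160:410],(400,448))[:,:,::-1]])
cv2.imwrite("pics/w45.png",o)
```

```text
t 5.40 tcp [ 0.5092 -0.0114  0.2706] yaw_y -7.04 tilt 0.02 q [-0.0723 -0.2569  1.712  -0.0003  1.6866  0.0505] F [ 0.0956 -0.8115 -2.3005] w 43.8 gf 19.7
[233.2113 111.3057]
```

View pics/w45.png

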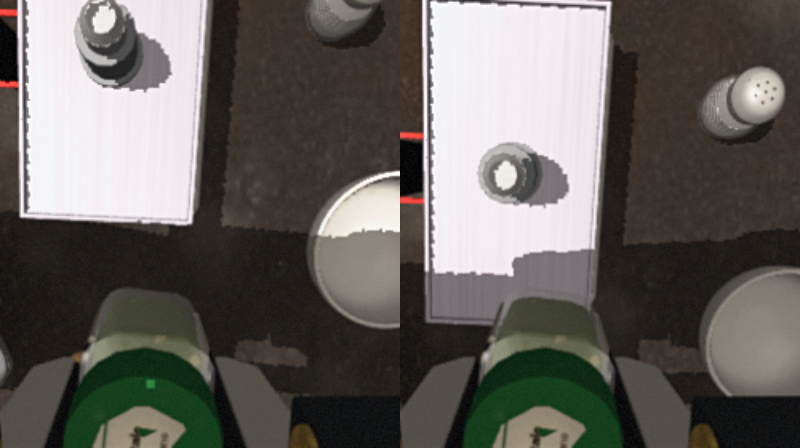

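The stub top is at (103,20) in the left half and (105,175) in the right half. The pan rim corners are at (21,215) and (192,222) on the left, and (28,2), (212,4) and (27,322) on the right.

Run:
```python
from cell import bot
from h import *
import pickle
c4=pickle.load(open("w4.pkl","rb"))[0];c5=pickle.load(open("w5.pkl","rb"))[0];t=bot.calibration("top");st=bot.state();info(st)
f=lambda u,v:(160+u/1.6,v/1.6)
print("stub",tri([(c4,*f(103,20)),(c5,*f(105,175))]),tri([(c4,*f(103,20)),(c5,*f(105,175)),(t,384/1.5,304/1.5)]))
print(atz(c4,*f(103,20),.172),atz(c5,*f(105,175),.172))
BL=atz(c5,*f(27,322),.096);TL=atz(c5,*f(28,2),.096);TR=atz(c5,*f(212,4),.096);BL4=atz(c4,*f(21,215),.096);BR4=atz(c4,*f(192,222),.096)
print(BL,TL,TR,BL4,BR4)
y=TL-BL;print("yaw",np.degrees(np.arctan2(-y[0],y[1])),np.linalg.norm(y[:2]));x=TR-TL;print(np.degrees(np.arctan2(x[1],x[0])),np.linalg.norm(x));x=BR4-BL4;print(np.degrees(np.arctan2(x[1],x[0])),np.linalg.norm(x),"ctr",(TR+BL)/2,(TL+BR4)/2)
```

```text
t 5.45 tcp [ 0.5092 -0.0114  0.2706] yaw_y -7.05 tilt 0.01 q [-0.0723 -0.2569  1.712  -0.0002  1.6866  0.0507] F [ 0.8958  0.2966 -1.3222] w 44.1 gf 19.7
stub (array([0.4979, 0.0571, 0.1666]), [np.float64(0.0634494191824496), np.float64(0.06344941918244751)]) (array([0.5007, 0.0551, 0.1856]), [np.float64(3.3670706142895517), np.float64(2.506156091370263), np.float64(3.4433060119167904)])
[0.4981 0.0558 0.172 ] [0.4984 0.0572 0.172 ]
[ 0.4274 -0.0318  0.096 ] [0.4621 0.1592 0.096 ] [0.568  0.1449 0.096 ] [ 0.4273 -0.0306  0.096 ] [ 0.5347 -0.0482  0.096 ]
yaw -10.304899284136141 0.19409356710245224
-7.656796108068145 0.10689998315545435
-9.31825603285533 0.10880754221116548 ctr [0.4977 0.0566 0.096 ] [0.4984 0.0555 0.096 ]
```

Emit:
{"api": "arm_command", "payload": {"deltas": [{"hand": 30,"travel": [30,-4,0],"turn": 0},{"hand": 30,"travel": [70,-9,0],"turn": 0.7},{"hand": 30,"travel": [110,-14,0],"turn": 1.5},{"hand": 30,"travel": [134,-17.4,0],"turn": 1.5},{"hand": 30,"travel": [134,-17.4,0],"turn": 1.5},{"hand": 30,"travel": [134,-17.4,20],"turn": 1.5},{"hand": 30,"travel": [134,-17.4,55],"turn": 1.5},{"hand": 30,"travel": [134,-17.4,90],"turn": 1.5},{"hand": 30,"travel": [134,-17.4,110],"turn": 1.5},{"hand": 30,"travel": [134,-17.4,115],"turn": 1.5}]}}

```text
t: 6.45
tool_pos: [0.5076, 0.1233, 0.1532]
eef_rot: [-2.38, -2.048, 0.005]
wrist_force: [-0.2, -0.1, -0.4]
gripper_width: 0.468
grasp_force: 19.7
```

Emit:
{"api": "arm_command", "payload": {"deltas": [{"hand": 30,"travel": [0,0,0],"turn": 0},{"hand": 30,"travel": [0,0,2],"turn": 0},{"hand": 30,"travel": [0,0,4],"turn": 0},{"hand": 30,"travel": [0,0,5],"turn": 0},{"hand": 30,"travel": [0,0,6],"turn": 0},{"hand": 30,"travel": [0,0,7],"turn": 0},{"hand": 30,"travel": [0,0,7],"turn": 0},{"hand": 30,"travel": [0,0,7],"turn": 0}]}}

```text
t: 7.25
tool_pos: [0.5085, 0.1246, 0.1488]
eef_rot: [2.38, 2.05, 0.001]
wrist_force: [1.2, 0.1, -0.2]
gripper_width: 0.472
grasp_force: 19.7
```

Run:
```python
from cell import bot
from h import *
info(bot.state())
for i in range(6): bot.snapshot("top");print(bot.state()["wrist_force"])
```

```text
t 7.25 tcp [0.5085 0.1246 0.1488] yaw_y -8.50 tilt 0.02 q [ 0.1916 -0.1915  1.8537 -0.      1.4789  0.34  ] F [ 1.1552  0.0897 -0.2118] w 43.9 gf 19.7
[1.1097 0.1803 0.4145]
[ 1.7172  0.1694 -0.0853]
[ 0.88    0.5927 -0.8368]
[ 0.4895 -0.1786  0.1019]
[ 0.6447  0.0057 -0.4372]
[1.6161 0.4725 0.4021]
```

The jar's weight is taken by the pan (Fz about 0), so I'll release it and go up.

Emit:
{"api": "arm_command", "payload": {"deltas": [{"hand": 60,"travel": [0,0,0],"turn": 0},{"hand": 93,"travel": [0,0,0],"turn": 0},{"hand": 93,"travel": [0,0,0],"turn": 0},{"hand": 93,"travel": [0,0,0],"turn": 0},{"hand": 93,"travel": [0,0,0],"turn": 0},{"hand": 93,"travel": [0,0,-10],"turn": 0},{"hand": 93,"travel": [0,0,-40],"turn": 0},{"hand": 93,"travel": [0,0,-80],"turn": 0},{"hand": 93,"travel": [0,0,-120],"turn": 0},{"hand": 93,"travel": [0,0,-120],"turn": 0}]}}

```text
t: 8.55
tool_pos: [0.5095, 0.1248, 0.2752]
eef_rot: [2.377, 2.048, 0.011]
wrist_force: [-0.3, -0.3, 0.1]
gripper_width: 0.997
grasp_force: 0.0
```

Emit:
{"api": "arm_command", "payload": {"deltas": [{"hand": 93,"travel": [-50,0,-40],"turn": 0},{"hand": 93,"travel": [-100,0,-40],"turn": 0},{"hand": 93,"travel": [-150,0,-40],"turn": 0},{"hand": 93,"travel": [-150,0,-40],"turn": 0},{"hand": 93,"travel": [-150,0,-40],"turn": 0},{"hand": 93,"travel": [-150,0,-40],"turn": 0}]}}

```text
t: 9.15
tool_pos: [0.4862, -0.0232, 0.3086]
eef_rot: [-2.38, -2.05, -0.0]
wrist_force: [-0.4, 0.3, 0.2]
gripper_width: 1.0
grasp_force: 0.0
```

Run:
```python
from cell import bot
from h import *
import pickle
info(bot.state())
c=bot.calibration("wrist");im=bot.snapshot("wrist");pickle.dump((c,im),open("w6.pkl","wb"))
s=bot.snapshot("side");cv2.imwrite("pics/side6.png",s[:,:,::-1]);a=cv2.imread("pics/side0.png")
r=lambda i,x,y,w,h,W,H:cv2.resize(i[y:y+h,x:x+w],(W,H),interpolation=cv2.INTER_CUBIC)
top=np.hstack([r(a,210,160,80,60,400,300),r(s[:,:,::-1],210,160,80,60,400,300)])
bot_=np.hstack([r(im[:,:,::-1],0,0,512,384,400,300),r(bot.snapshot("top")[:,:,::-1],200,160,120,90,400,300)])
cv2.imwrite("pics/c6.png",np.vstack([top,bot_]))
```

```text
t 9.15 tcp [ 0.4862 -0.0232  0.3086] yaw_y -8.53 tilt 0.02 q [-0.1004 -0.3059  1.6903  0.0004  1.7574  0.0485] F [-0.4398  0.2551  0.2439] w 93.0 gf 0.0
```

View pics/c6.png

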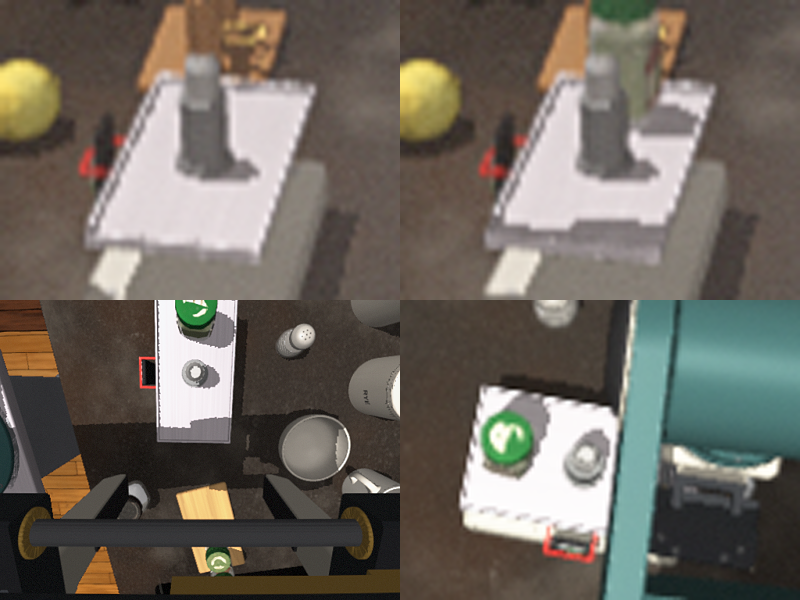

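Jar A stands upright on the left and the pan has hardly sunk, so a second jar is needed. I'll take jar C.

Emit:
{"api": "arm_command", "payload": {"deltas": [{"hand": 93,"travel": [-45,7,0],"turn": -2},{"hand": 93,"travel": [-90,15,0],"turn": -5},{"hand": 93,"travel": [-135,23,20],"turn": -8},{"hand": 93,"travel": [-175,30,50],"turn": -11},{"hand": 93,"travel": [-205,35,90],"turn": -13},{"hand": 93,"travel": [-217,37.4,110],"turn": -13},{"hand": 93,"travel": [-217,37.4,110],"turn": -13},{"hand": 93,"travel": [-217,37.4,110],"turn": -13},{"hand": 93,"travel": [-217,37.4,110],"turn": -13}]}}

```text
t: 10.2
tool_pos: [0.4919, -0.243, 0.2006]
eef_rot: [2.13, 2.307, 0.001]
wrist_force: [-0.2, 0.1, -0.0]
gripper_width: 1.001
grasp_force: 0.0
```

Run:
```python
from cell import bot
from h import *
import pickle
st=bot.state();info(st)
c=bot.calibration("wrist");im=bot.snapshot("wrist");pickle.dump((c,im),open("w7.pkl","wb"))
h=cv2.cvtColor(im,cv2.COLOR_RGB2HSV);m=cv2.inRange(h,(35,60,40),(90,255,255));m[275:]=0
n,l,s,ce=cv2.connectedComponentsWithStats(m)
for i in range(1,n):
    if s[i,4]>60: print(s[i],ce[i],atz(c,*ce[i],.109))
print(proj(c,[.491,-.2435,.109]))
cv2.imwrite("pics/w7.png",im[:,:,::-1][100:300,130:390])
```

```text
t 10.20 tcp [ 0.4919 -0.243   0.2006] yaw_y 4.57 tilt 0.13 q [-0.5054 -0.1571  1.7397  0.0002  1.5568 -0.5852] F [-0.1963  0.0962 -0.0042] w 93.1 gf 0.0
[ 224  168   50   54 1611] [248.7561 193.9863] [ 0.4909 -0.2426  0.109 ]
[221 233  52  31 479] [248.1942 242.8142] [ 0.4937 -0.285   0.109 ]
[248.8353 195.067 ]
```

Emit:
{"api": "arm_command", "payload": {"deltas": [{"hand": 93,"travel": [0,-1,40],"turn": 0},{"hand": 93,"travel": [0,-1,80],"turn": 0},{"hand": 93,"travel": [0,-1,115],"turn": 0},{"hand": 93,"travel": [0,-1,132],"turn": 0},{"hand": 93,"travel": [0,-1,132],"turn": 0},{"hand": 30,"travel": [0,-1,132],"turn": 0},{"hand": 30,"travel": [0,-1,132],"turn": 0},{"hand": 30,"travel": [0,-1,132],"turn": 0},{"hand": 30,"travel": [0,-1,132],"turn": 0},{"hand": 30,"travel": [0,-1,132],"turn": 0}]}}

```text
t: 11.25
tool_pos: [0.4902, -0.2441, 0.0671]
eef_rot: [2.132, 2.306, 0.0]
wrist_force: [0.1, -0.3, 0.7]
gripper_width: 0.615
grasp_force: 0.0
```

Emit:
{"api": "arm_command", "payload": {"deltas": [{"hand": 30,"travel": [0,0,0],"turn": 0},{"hand": 30,"travel": [0,0,0],"turn": 0},{"hand": 30,"travel": [0,0,-10],"turn": 0},{"hand": 30,"travel": [0,0,-40],"turn": 0},{"hand": 30,"travel": [0,0,-80],"turn": 0},{"hand": 30,"travel": [0,0,-120],"turn": 0},{"hand": 30,"travel": [0,0,-145],"turn": 0},{"hand": 30,"travel": [0,0,-160],"turn": 0},{"hand": 30,"travel": [0,0,-160],"turn": 0},{"hand": 30,"travel": [0,0,-160],"turn": 0}]}}

```text
t: 12.25
tool_pos: [0.4898, -0.2439, 0.2254]
eef_rot: [-2.132, -2.306, 0.001]
wrist_force: [0.5, 0.1, -2.0]
gripper_width: 0.442
grasp_force: 20.0
```

Run:
```python
from cell import bot
from h import *
st=bot.state();info(st)
a=np.radians(8.5);p=np.array([.4982,.0565])-.068*np.array([np.sin(a),np.cos(a)]);print(p)
print(go(st,[*p,.152],-8.5))
```

```text
t 12.25 tcp [ 0.4898 -0.2439  0.2254] yaw_y 4.49 tilt 0.08 q [-0.5086 -0.1648  1.7065 -0.      1.6013 -0.587 ] F [ 0.4913  0.1317 -1.957 ] w 41.1 gf 20.0
[ 0.4881 -0.0108]
(array([232.5,  16.7,  73.5]), np.float64(12.99))
```

Emit:
{"api": "arm_command", "payload": {"deltas": [{"hand": 30,"travel": [35,2,0],"turn": 2},{"hand": 30,"travel": [80,6,0],"turn": 4},{"hand": 30,"travel": [125,9,0],"turn": 7},{"hand": 30,"travel": [170,12,0],"turn": 10},{"hand": 30,"travel": [210,15,0],"turn": 13},{"hand": 30,"travel": [232,16.7,10],"turn": 13},{"hand": 30,"travel": [232,16.7,40],"turn": 13},{"hand": 30,"travel": [232,16.7,65],"turn": 13},{"hand": 30,"travel": [232,16.7,72],"turn": 13},{"hand": 30,"travel": [232,16.7,72],"turn": 13}]}}

```text
t: 13.25
tool_pos: [0.4878, -0.0114, 0.153]
eef_rot: [-2.379, -2.049, 0.003]
wrist_force: [-1.4, -0.8, -0.3]
gripper_width: 0.438
grasp_force: 20.0
```

Emit:
{"api": "arm_command", "payload": {"deltas": [{"hand": 30,"travel": [0,0,3],"turn": 0},{"hand": 30,"travel": [0,0,6],"turn": 0},{"hand": 30,"travel": [0,0,8],"turn": 0},{"hand": 30,"travel": [0,0,10],"turn": 0},{"hand": 30,"travel": [0,0,12],"turn": 0},{"hand": 30,"travel": [0,0,14],"turn": 0},{"hand": 30,"travel": [0,0,16],"turn": 0},{"hand": 30,"travel": [0,0,18],"turn": 0},{"hand": 30,"travel": [0,0,18],"turn": 0},{"hand": 30,"travel": [0,0,18],"turn": 0}]}}

```text
t: 14.25
tool_pos: [0.4885, -0.0114, 0.1367]
eef_rot: [-2.38, -2.051, 0.0]
wrist_force: [-0.6, 0.2, 0.0]
gripper_width: 0.44
grasp_force: 20.0
```

Run:
```python
from cell import bot
from h import *
info(bot.state());F=[]
for i in range(8): bot.snapshot("top");F.append(bot.state()["wrist_force"][2])
print(np.mean(F))
```

```text
t 14.25 tcp [ 0.4885 -0.0114  0.1367] yaw_y -8.51 tilt 0.01 q [-0.0755 -0.267   1.9363 -0.      1.4724  0.0729] F [-0.5946  0.203   0.0128] w 41.0 gf 20.0
-0.7629751976741562
```

Emit:
{"api": "arm_command", "payload": {"deltas": [{"hand": 30,"travel": [0,0,2],"turn": 0},{"hand": 30,"travel": [0,0,4],"turn": 0},{"hand": 30,"travel": [0,0,6],"turn": 0},{"hand": 30,"travel": [0,0,8],"turn": 0},{"hand": 30,"travel": [0,0,8],"turn": 0},{"hand": 30,"travel": [0,0,8],"turn": 0}]}}

```text
t: 15.25
tool_pos: [0.4885, -0.0114, 0.1286]
eef_rot: [-2.38, -2.051, 0.0]
wrist_force: [0.0, 0.1, 0.6]
gripper_width: 0.44
grasp_force: 20.0
```

Run:
```python
from cell import bot
from h import *
info(bot.state());F=[]
for i in range(12): bot.snapshot("top");F.append(bot.state()["wrist_force"][2])
print(np.mean(F),np.std(F))
```

```text
t 15.25 tcp [ 0.4885 -0.0114  0.1286] yaw_y -8.50 tilt 0.01 q [-0.0756 -0.2623  1.9457  0.      1.4583  0.0729] F [0.0045 0.0571 0.6344] w 41.0 gf 20.0
-0.23022226755579542 0.5506255055333545
```

Emit:
{"api": "arm_command", "payload": {"deltas": [{"hand": 30,"travel": [0,0,1],"turn": 0},{"hand": 30,"travel": [0,0,2.5],"turn": 0},{"hand": 30,"travel": [0,0,2.5],"turn": 0},{"hand": 93,"travel": [0,0,2.5],"turn": 0},{"hand": 93,"travel": [0,0,2.5],"turn": 0},{"hand": 93,"travel": [0,0,2.5],"turn": 0},{"hand": 93,"travel": [0,0,2.5],"turn": 0},{"hand": 93,"travel": [0,0,-10],"turn": 0},{"hand": 93,"travel": [0,0,-50],"turn": 0},{"hand": 93,"travel": [0,0,-90],"turn": 0}]}}

```text
t: 16.85
tool_pos: [0.4881, -0.0114, 0.2203]
eef_rot: [-2.38, -2.05, 0.001]
wrist_force: [0.8, -0.7, -0.1]
gripper_width: 0.979
grasp_force: 0.0
```

Emit:
{"api": "arm_command", "payload": {"deltas": [{"hand": 93,"travel": [0,0,-40],"turn": 0},{"hand": 93,"travel": [0,0,-80],"turn": 0},{"hand": 93,"travel": [0,0,-120],"turn": 0},{"hand": 93,"travel": [0,0,-120],"turn": 0},{"hand": 93,"travel": [0,0,-120],"turn": 0},{"hand": 93,"travel": [0,0,-120],"turn": 0}]}}

```text
t: 17.45
tool_pos: [0.4883, -0.0114, 0.3379]
eef_rot: [-2.379, -2.05, 0.001]
wrist_force: [-0.4, -0.2, -0.5]
gripper_width: 1.001
grasp_force: 0.0
```

Run:
```python
from cell import bot
from h import *
import pickle
st=bot.state();info(st)
c=bot.calibration("wrist");im=bot.snapshot("wrist");pickle.dump((c,im),open("w8.pkl","wb"))
s=bot.snapshot("side");t=bot.snapshot("top");cv2.imwrite("pics/side8.png",s[:,:,::-1])
r=lambda i,x,y,w,h,W,H:cv2.resize(i[y:y+h,x:x+w,::-1],(W,H),interpolation=cv2.INTER_CUBIC)
cv2.imwrite("pics/c8.png",np.vstack([np.hstack([r(s,210,150,80,60,400,300),r(s,230,110,48,36,400,300)]),np.hstack([r(im,0,0,512,384,400,300),r(t,120,180,80,60,400,300)])]))
print(go(st,[.46,.33,.33],84.3))
```

```text
t 17.45 tcp [ 0.4883 -0.0114  0.3379] yaw_y -8.51 tilt 0.06 q [-0.0755 -0.2965  1.636   0.      1.8033  0.0729] F [-0.3981 -0.2287 -0.5448] w 93.1 gf 0.0
(array([333.4, -78.5,   7.9]), np.float64(87.19))
```

View pics/c8.png

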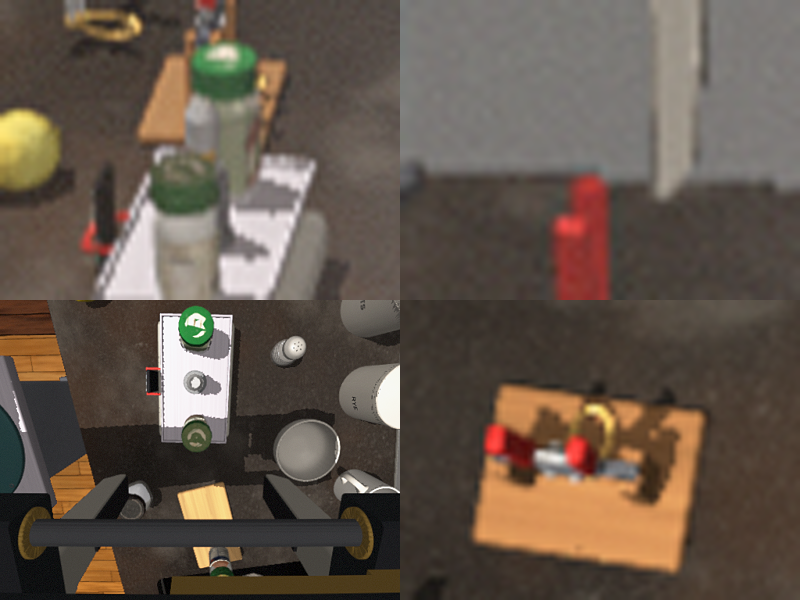

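Both jars stand upright and the pan has visibly sunk. The red pointer, at (105,240) in the top left panel, is now well down the gauge. The pliers in the stand show their handle tops at (508,440) and (580,455) and the ring at (595,430) in the bottom right panel. I'll go there now with the camera on the ring's side.

Emit:
{"api": "arm_command", "payload": {"deltas": [{"hand": 93,"travel": [40,-10,0],"turn": 8},{"hand": 93,"travel": [80,-20,0],"turn": 16},{"hand": 93,"travel": [120,-30,0],"turn": 24},{"hand": 93,"travel": [160,-40,0],"turn": 32},{"hand": 93,"travel": [200,-50,0],"turn": 40},{"hand": 93,"travel": [240,-60,0],"turn": 48},{"hand": 93,"travel": [280,-70,0],"turn": 56},{"hand": 93,"travel": [315,-80,10],"turn": 64},{"hand": 93,"travel": [340,-88,20],"turn": 72},{"hand": 93,"travel": [355,-92,38],"turn": 80}]}}

```text
t: 18.6
tool_pos: [0.4494, 0.3553, 0.3001]
eef_rot: [-3.141, -0.035, 0.0]
wrist_force: [0.7, -0.0, 0.7]
gripper_width: 1.001
grasp_force: 0.0
```

Emit:
{"api": "arm_command", "payload": {"deltas": [{"hand": 93,"travel": [0,0,0],"turn": 7},{"hand": 93,"travel": [0,0,0],"turn": 7},{"hand": 93,"travel": [0,0,0],"turn": 7},{"hand": 93,"travel": [0,0,0],"turn": 7},{"hand": 93,"travel": [0,0,0],"turn": 7}]}}

```text
t: 19.1
tool_pos: [0.4502, 0.353, 0.3011]
eef_rot: [-3.138, 0.149, -0.001]
wrist_force: [0.4, 0.9, 0.3]
gripper_width: 0.999
grasp_force: 0.0
```

```bash
cat >> h.py <<'E'
def reds(im,ymax=280):
    h=cv2.cvtColor(im,cv2.COLOR_RGB2HSV);m=cv2.inRange(h,(0,150,60),(8,255,255))|cv2.inRange(h,(172,150,60),(180,255,255));m[ymax:]=0
    n,l,s,ce=cv2.connectedComponentsWithStats(m)
    for i in range(1,n):
        if s[i,4]>50: print("red",s[i],ce[i])
E
python3 - <<'E'
from cell import bot
from h import *
import pickle
st=bot.state();info(st)
c=bot.calibration("wrist");im=bot.snapshot("wrist");pickle.dump((c,im),open("w9.pkl","wb"));reds(im)
print(proj(c,[.487,.354,.162]),go(st,[.487,.354,.27],84.3))
E
```

```text
t 19.10 tcp [0.4502 0.353  0.3011] yaw_y -95.43 tilt 0.04 q [ 0.6204 -0.1182  1.5436  0.      1.7156  2.286 ] F [0.3632 0.9499 0.2996] w 92.9 gf 0.0
red [214 128  19  21 296] [222.7399 137.7568]
red [256 129  18  21 258] [264.5659 138.9457]
red [464 148  35  22 160] [474.3062 161.95  ]
red [ 66 240  44  40 793] [ 86.0404 259.2081]
[245.9512 141.8558] (array([36.5, -4.5, 31.1]), np.float64(0.27))
```

Emit:
{"api": "arm_command", "payload": {"deltas": [{"hand": 93,"travel": [20,-3,10],"turn": 0},{"hand": 93,"travel": [36,-4.5,30],"turn": 0},{"hand": 93,"travel": [36,-4.5,30],"turn": 0},{"hand": 93,"travel": [36,-4.5,30],"turn": 0},{"hand": 93,"travel": [36,-4.5,30],"turn": 0},{"hand": 93,"travel": [36,-4.5,30],"turn": 0}]}}

```text
t: 19.75
tool_pos: [0.486, 0.3545, 0.2719]
eef_rot: [-3.137, 0.15, -0.002]
wrist_force: [-0.7, -0.1, 0.2]
gripper_width: 0.999
grasp_force: 0.0
```

Run:
```python
from cell import bot
from h import *
import pickle
st=bot.state();info(st)
c=bot.calibration("wrist");im=bot.snapshot("wrist");pickle.dump((c,im),open("w10.pkl","wb"));reds(im)
print(proj(c,[.487,.354,.162]))
i9=pickle.load(open("w9.pkl","rb"))[1]
r=lambda i,x,y,w,h:cv2.resize(i[y:y+h,x:x+w,::-1],(400,600),interpolation=cv2.INTER_CUBIC)
cv2.imwrite("pics/c10.png",np.hstack([r(i9,180,60,120,180),r(im,180,100,120,180)]))
```

```text
t 19.75 tcp [0.486  0.3545 0.2719] yaw_y -95.48 tilt 0.09 q [ 0.5878 -0.0537  1.5298  0.      1.664   2.2542] F [-0.7324 -0.0931  0.2052] w 92.9 gf 0.0
red [217 165  20  30 360] [226.3667 179.2417]
red [261 166  20  31 365] [270.5973 180.5616]
red [479 182  23  21 155] [485.9935 194.8065]
[251.384  187.2502]
```

View pics/c10.png

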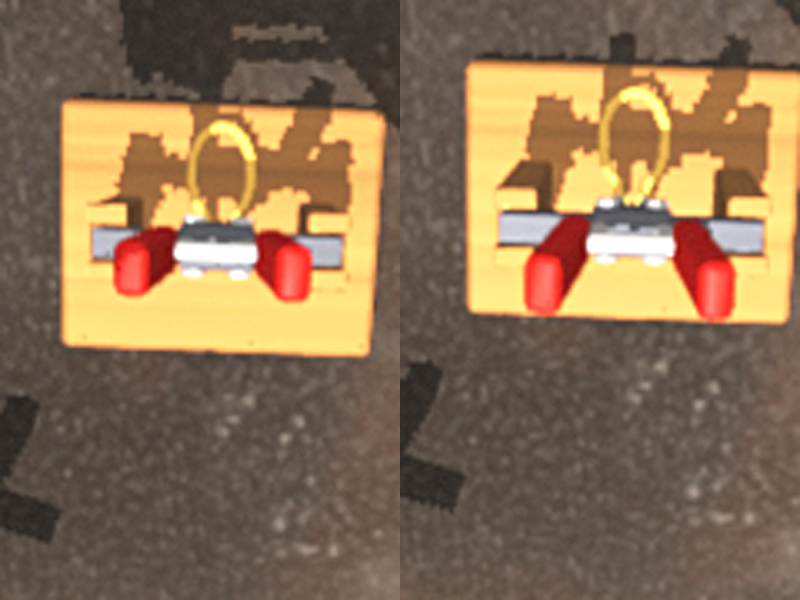

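The crop shows the pliers' crossbar lying in the stand's slots. Handle tops are at (132,275) and (293,275) on the left, (542,287) and (718,290) on the right. The ring is at (222,170) and (636,143).

Run:
```python
from cell import bot
from h import *
import pickle
a=pickle.load(open("w9.pkl","rb"))[0];b=pickle.load(open("w10.pkl","rb"))[0];st=bot.state();info(st)
A=lambda p:(a,180+p[0]*.3,60+p[1]*.3);B=lambda p:(b,180+(p[0]-400)*.3,100+p[1]*.3)
for n,p,q,z in (("h+",(132,275),(542,287),.162),("h-",(293,275),(718,290),.162),("bar+",(92,245),(499,228),.085),("bar-",(343,250),(764,236),.085),("ring",(222,170),(636,143),.027)):
    P,e=tri([A(p),B(q)]);print(n,P,e[0]*2,"atz",atz(*A(p),z),atz(*B(q),z))
```

```text
t 19.80 tcp [0.486  0.3545 0.2717] yaw_y -95.48 tilt 0.08 q [ 0.5877 -0.0535  1.5299  0.      1.6638  2.2541] F [-0.747   0.4704  0.3588] w 92.7 gf 0.0
h+ [0.4874 0.3796 0.1498] 0.4581491437155787 atz [0.4887 0.3781 0.162 ] [0.4904 0.3785 0.162 ]
h- [0.4839 0.3335 0.157 ] 0.6217125855524602 atz [0.4845 0.334  0.162 ] [0.4853 0.3335 0.162 ]
bar+ [0.4916 0.3996 0.0775] 0.16889367478318015 atz [0.4922 0.3985 0.085 ] [0.493  0.3986 0.085 ]
bar- [0.4825 0.3133 0.0868] 0.0669798215082691 atz [0.4824 0.3131 0.085 ] [0.4822 0.3131 0.085 ]
ring [0.5122 0.3521 0.05  ] 0.14733305551312534 atz [0.5117 0.3525 0.027 ] [0.5096 0.3523 0.027 ]
```

Grip point is (.4875, .3557, .130) with a yaw of -6.9°; the crossbar, handles and ring agree on this. Next I'll descend and grip.

Emit:
{"api": "arm_command", "payload": {"deltas": [{"hand": 93,"travel": [1.4,-1.3,40],"turn": 1.4},{"hand": 93,"travel": [1.4,-1.3,85],"turn": 1.4},{"hand": 93,"travel": [1.4,-1.3,130],"turn": 1.4},{"hand": 93,"travel": [1.4,-1.3,155],"turn": 1.4},{"hand": 93,"travel": [1.4,-1.3,161],"turn": 1.4},{"hand": 93,"travel": [1.4,-1.3,161],"turn": 1.4},{"hand": 60,"travel": [1.4,-1.3,161],"turn": 1.4},{"hand": 60,"travel": [1.4,-1.3,161],"turn": 1.4},{"hand": 60,"travel": [1.4,-1.3,161],"turn": 1.4},{"hand": 60,"travel": [1.4,-1.3,161],"turn": 1.4}], "newtons": 35}}

```text
t: 20.8
tool_pos: [0.4881, 0.3556, 0.1105]
eef_rot: [-3.135, 0.189, -0.001]
wrist_force: [0.3, 0.0, -0.3]
gripper_width: 0.708
grasp_force: 0.0
```

Emit:
{"api": "arm_command", "payload": {"deltas": [{"hand": 35,"travel": [0,0,0],"turn": 0},{"hand": 35,"travel": [0,0,0],"turn": 0},{"hand": 35,"travel": [0,0,0],"turn": 0},{"hand": 35,"travel": [0,0,0],"turn": 0},{"hand": 35,"travel": [0,0,0],"turn": 0},{"hand": 35,"travel": [0,0,0],"turn": 0},{"hand": 35,"travel": [0,0,0],"turn": 0},{"hand": 35,"travel": [0,0,0],"turn": 0}]}}

```text
t: 21.6
tool_pos: [0.4883, 0.3559, 0.111]
eef_rot: [-3.135, 0.189, -0.002]
wrist_force: [-1.3, -0.2, 9.3]
gripper_width: 0.433
grasp_force: 35.0
```

Run:
```python
from cell import bot
from h import *
info(bot.state())
```

```text
t 21.60 tcp [0.4883 0.3559 0.111 ] yaw_y -96.91 tilt 0.11 q [0.5875 0.0111 1.7275 0.0002 1.4011 2.2789] F [-1.3461 -0.1877  9.261 ] w 40.3 gf 35.0
```

Emit:
{"api": "arm_command", "payload": {"deltas": [{"hand": 35,"travel": [0,0,-5],"turn": 0},{"hand": 35,"travel": [0,0,-25],"turn": 0},{"hand": 35,"travel": [0,0,-60],"turn": 0},{"hand": 35,"travel": [0,0,-100],"turn": 0},{"hand": 35,"travel": [0,0,-140],"turn": 0},{"hand": 35,"travel": [0,0,-175],"turn": 0},{"hand": 35,"travel": [0,0,-195],"turn": 0},{"hand": 35,"travel": [0,0,-200],"turn": 0},{"hand": 35,"travel": [0,0,-200],"turn": 0},{"hand": 35,"travel": [0,0,-200],"turn": 0}]}}

```text
t: 22.6
tool_pos: [0.4876, 0.3553, 0.3078]
eef_rot: [3.135, -0.189, -0.003]
wrist_force: [0.0, -0.4, -1.9]
gripper_width: 0.428
grasp_force: 35.0
```

```bash
cat >> h.py <<'E'
def brass(im,box=None):
    h=cv2.cvtColor(im,cv2.COLOR_RGB2HSV);m=cv2.inRange(h,(18,110,90),(32,255,255))
    if box: k=np.zeros_like(m);x,y,w,hh=box;k[y:y+hh,x:x+w]=1;m*=k
    return m
E
python3 - <<'E'
from cell import bot
from h import *
import pickle
st=bot.state();info(st)
c=bot.calibration("wrist");im=bot.snapshot("wrist");pickle.dump((c,st,im),open("w11.pkl","wb"))
M=R.from_rotvec(st["eef_rot"]).as_matrix()
ring=st["tool_pos"]+M@[.0232,0,.086];print(ring,proj(c,ring))
m=brass(im);n,l,s,ce=cv2.connectedComponentsWithStats(m)
for i in range(1,n):
    if s[i,4]>20: print(s[i],ce[i])
E
```

```text
t 22.60 tcp [0.4876 0.3553 0.3078] yaw_y -96.91 tilt 0.12 q [ 0.5874 -0.0479  1.4668 -0.      1.7249  2.2788] F [ 0.0105 -0.3904 -1.8886] w 39.8 gf 35.0
[0.5105 0.3524 0.2218] [250.8733 166.7515]
[ 204  121   92   80 5052] [249.3872 155.6471]
[151 211  28  41 329] [164.0061 231.0213]
[318 222  42  33 867] [338.549  236.1396]
[148 265  21  68 753] [155.6348 299.2762]
[333 265  21  68 765] [344.9621 299.1621]
[492 267  20  12 186] [501.8333 273.3602]
[262 317  15  25 283] [268.9399 330.3322]
[278 316  32  27 718] [292.9095 329.4178]
[247 337  13   6  55] [252.6364 339.5818]
[   76   345   434    32 10687] [301.9071 363.0461]
```

Emit:
{"api": "arm_command", "payload": {"deltas": [{"hand": 35,"travel": [2,25,0],"turn": 0},{"hand": 35,"travel": [5,65,0],"turn": 0},{"hand": 35,"travel": [8,105,0],"turn": 0},{"hand": 35,"travel": [11,145,0],"turn": 0},{"hand": 35,"travel": [15,185,0],"turn": 0},{"hand": 35,"travel": [18,225,0],"turn": 0},{"hand": 35,"travel": [21,260,0],"turn": 0},{"hand": 35,"travel": [23,285,0],"turn": 0},{"hand": 35,"travel": [23.4,295.4,0],"turn": 0},{"hand": 35,"travel": [23.4,295.4,0],"turn": 0}]}}

```text
t: 23.65
tool_pos: [0.4754, 0.0587, 0.3089]
eef_rot: [3.136, -0.192, -0.001]
wrist_force: [-0.8, 0.2, -1.6]
gripper_width: 0.433
grasp_force: 35.0
```

Emit:
{"api": "arm_command", "payload": {"deltas": [{"hand": 35,"travel": [0,0,3],"turn": 0},{"hand": 35,"travel": [0,0,3],"turn": 0},{"hand": 35,"travel": [0,0,3],"turn": 0},{"hand": 35,"travel": [0,0,3],"turn": 0}]}}

```text
t: 24.05
tool_pos: [0.4756, 0.06, 0.3066]
eef_rot: [-3.136, 0.188, 0.0]
wrist_force: [-0.2, 0.0, -2.1]
gripper_width: 0.432
grasp_force: 35.0
```

Run:
```python
from cell import bot
from h import *
import pickle
st=bot.state();info(st)
c=bot.calibration("wrist");im=bot.snapshot("wrist");pickle.dump((c,st,im),open("w12.pkl","wb"));cv2.imwrite("pics/w12.png",im[:,:,::-1])
M=R.from_rotvec(st["eef_rot"]).as_matrix()
ring=st["tool_pos"]+M@[.0232,0,.086];print(ring,proj(c,ring),"stub",proj(c,[.4983,.0565,.172]))
m=brass(im,(180,100,150,150));n,l,s,ce=cv2.connectedComponentsWithStats(m)
for i in range(1,n):
    if s[i,4]>20: print(s[i],ce[i])
for P in range(130,205,6): print("".join("#" if x else "." for x in m[P,200:300:2]))
```

```text
t 24.05 tcp [0.4756 0.06   0.3066] yaw_y -96.86 tilt 0.01 q [ 0.0722 -0.323   1.7066  0.0001  1.758   1.7627] F [-0.2469  0.0409 -2.1273] w 40.2 gf 35.0
[0.4986 0.0572 0.2206] [250.8776 166.7658] stub [251.6461 157.1718]
[228 143  18  57 208] [234.3558 169.0433]
[256 143  19  57 243] [267.144  167.4856]
..................................................
..................................................
..................................................
.................###...........####...............
...............##.................##..............
..............##...................###............
..............##....................##............
..............##....................#.............
...............#...................#..............
................##................#...............
..................##...........##.................
.................#...#............#...............
..................................................
```

The ring's image, centred near (251,167), matches the prediction within 1 mm. I'll lower it to just above the stub and check the centring there.

Emit:
{"api": "arm_command", "payload": {"deltas": [{"hand": 35,"travel": [0,0.7,10],"turn": 0},{"hand": 35,"travel": [0,0.7,25],"turn": 0},{"hand": 35,"travel": [0,0.7,36],"turn": 0},{"hand": 35,"travel": [0,0.7,36],"turn": 0},{"hand": 35,"travel": [0,0.7,36],"turn": 0},{"hand": 35,"travel": [0,0.7,36],"turn": 0}]}}

```text
t: 24.7
tool_pos: [0.4756, 0.0587, 0.2711]
eef_rot: [-3.136, 0.189, -0.001]
wrist_force: [0.2, 0.3, -1.3]
gripper_width: 0.429
grasp_force: 35.0
```

Run:
```python
from cell import bot
from h import *
import pickle
st=bot.state();info(st)
c=bot.calibration("wrist");im=bot.snapshot("wrist");pickle.dump((c,st,im),open("w13.pkl","wb"))
s=bot.snapshot("side");t=bot.snapshot("top")
M=R.from_rotvec(st["eef_rot"]).as_matrix()
ring=st["tool_pos"]+M@[.0232,0,.086];print(ring,proj(c,ring),"stub",proj(c,[.4983,.0565,.172]),proj(c,[.4983,.0565,.164]))
m=brass(im,(215,135,75,60));ys,xs=np.nonzero(m);print(xs.min(),xs.max(),ys.min(),ys.max())
r=lambda i,x,y,w,h,W,H:cv2.resize(i[y:y+h,x:x+w,::-1],(W,H),interpolation=cv2.INTER_CUBIC)
cv2.imwrite("pics/c13.png",np.hstack([r(im,210,130,80,80,560,560),np.vstack([r(s,220,145,60,72,240,280),r(t,225,175,60,70,240,280)])]))
```

```text
t 24.70 tcp [0.4756 0.0587 0.2711] yaw_y -96.91 tilt 0.04 q [ 0.0696 -0.3262  1.7658 -0.      1.7013  1.761 ] F [ 0.2243  0.2532 -1.3175] w 39.9 gf 35.0
[0.4987 0.0559 0.1852] [250.8652 166.7856] stub [250.1655 164.339 ] [250.1717 162.6404]
228 274 142 194
```

View pics/c13.png

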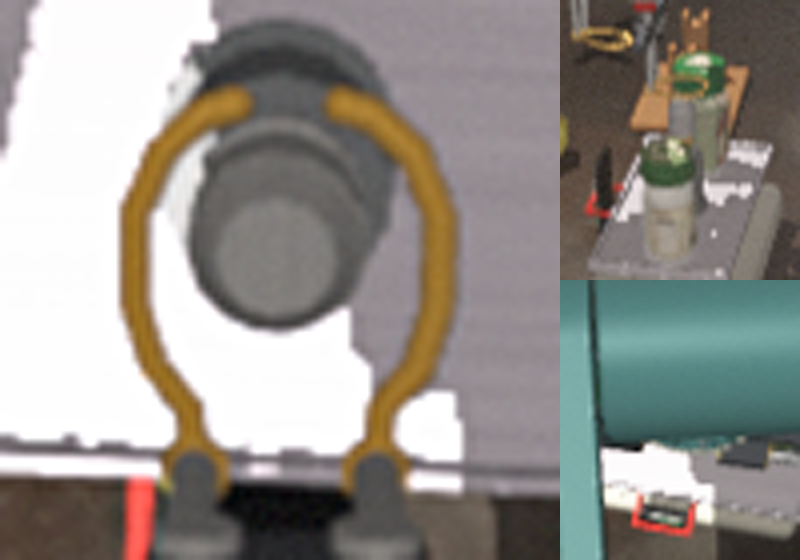

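The crop shows the spread ring clear above the stub. The ring's sides are centred at column 289 and the stub top is centred at (276,256), so a sideways correction of about 1.5 mm is needed. The hub lies well below the groove, and the jars stand upright with the pointer mid-gauge.

Run:
```python
from cell import bot
from h import *
import pickle
c,st,im=pickle.load(open("w13.pkl","rb"));M=R.from_rotvec(st["eef_rot"]).as_matrix()
top=atz(c,210+276/7,130+256/7,.172)
f=lambda p:M.T@(p-st["tool_pos"])*1e3
print("stub",top,f(top))
for y in (250,257): print("ring",f(atz(c,210+289/7,130+y/7,.185)))
# ring wire: outer top edge and widest extents at z .185
for u,v in ((235,103),(345,103),(135,250),(441,250)): print(f(atz(c,210+u/7,130+v/7,.185)))
g=cv2.cvtColor(im,cv2.COLOR_RGB2GRAY)[130:210,210:290];g=cv2.resize(g,(560,560),interpolation=cv2.INTER_CUBIC)
# project model circles for stub fit: 22mm at .164 and 14mm at .172
from h import proj
for (d,z) in ((.007,.172),(.011,.164)):
  P=np.array([proj(c,top*[1,1,0]+[d*np.cos(a),d*np.sin(a),z]) for a in np.linspace(0,6.28,60)]);P=(P-[210,130])*7;print(P.min(0),P.max(0))
i0=pickle.load(open("w12.pkl","rb"))
```

```text
stub [0.4965 0.0573 0.172 ] [20.91   -1.1448 99.1486]
ring [24.0106  0.3241 86.1505]
ring [23.2278  0.3249 86.15  ]
[40.1783 -5.548  86.1617]
[40.1807  6.3827 86.1603]
[ 24.0085 -16.6492  86.1525]
[24.0162 17.0763 86.1486]
[215.7014 196.1211] [336.3538 315.0585]
[184.0968 151.7902] [368.3723 333.7174]
```

Run:
```python
from cell import bot
from h import *
import pickle
st=bot.state();info(st)
s=bot.calibration("side");im=bot.snapshot("side");M=R.from_rotvec(st["eef_rot"]).as_matrix()
for dz in (-.013,0,.013):
  C=st["tool_pos"]+M@[.0233,.0003,.086]+[0,0,dz]
  P=np.array([proj(s,C+M@[.019*np.cos(a),.018*np.sin(a),0]) for a in np.linspace(0,6.28,60)]);print(dz,P.min(0),P.max(0),proj(s,C))
x0,y0=240,155
h=cv2.cvtColor(im,cv2.COLOR_RGB2HSV)[y0:y0+24,x0:x0+30]
m=cv2.inRange(h,(12,90,60),(34,255,255))
for i,r in enumerate(m): print(y0+i,"".join("#" if x else "." for x in r))
```

```text
t 24.85 tcp [0.4756 0.0587 0.2711] yaw_y -96.91 tilt 0.04 q [ 0.0696 -0.3261  1.7658 -0.      1.7012  1.761 ] F [ 0.1971  0.154  -0.7752] w 40.0 gf 35.0
-0.013 [243.6344 167.8989] [255.6868 173.5095] [249.6624 170.6721]
0 [243.4707 164.303 ] [255.5867 169.858 ] [249.5305 167.0484]
0.013 [243.3051 160.6691] [255.4854 166.1671] [249.3971 163.3862]
155 ...........######.............
156 .......##..######.............
157 ......###..######.............
158 .......#######................
159 .......####...................
160 .......##.....................
161 .....###......................
162 .....###.............######...
163 .....###.............#######..
164 .....########.#......######...
165 ....#############.....#####...
166 ....####.......##....######...
167 ##.#####.......##....######...
168 ##.######.....##......####....
169 ################......####....
170 ########...#..........###.....
171 ########..............###.....
172 #######...............###.....
173 #######...............###.....
174 #######...............###.....
175 #######...............##......
176 #######...............##......
177 #######...............##......
178 ###...#...............#.......
```

The side view confirms the ring height within about 1 mm. I'll centre it and then lower in two stages.

Emit:
{"api": "arm_command", "payload": {"deltas": [{"hand": 35,"travel": [-2.4,-1.5,0],"turn": 0},{"hand": 35,"travel": [-2.4,-1.5,0],"turn": 0},{"hand": 35,"travel": [-2.4,-1.5,0],"turn": 0},{"hand": 35,"travel": [-2.4,-1.5,5],"turn": 0},{"hand": 35,"travel": [-2.4,-1.5,10],"turn": 0},{"hand": 35,"travel": [-2.4,-1.5,15],"turn": 0},{"hand": 35,"travel": [-2.4,-1.5,20],"turn": 0},{"hand": 35,"travel": [-2.4,-1.5,20],"turn": 0},{"hand": 35,"travel": [-2.4,-1.5,20],"turn": 0}]}}

```text
t: 25.8
tool_pos: [0.4732, 0.0605, 0.2506]
eef_rot: [3.136, -0.189, -0.0]
wrist_force: [0.0, -0.5, -1.4]
gripper_width: 0.43
grasp_force: 35.0
```

Run:
```python
from cell import bot
from h import *
import pickle
st=bot.state();info(st)
c=bot.calibration("wrist");im=bot.snapshot("wrist");pickle.dump((c,st,im),open("w14.pkl","wb"))
M=R.from_rotvec(st["eef_rot"]).as_matrix();g=cv2.cvtColor(im,cv2.COLOR_RGB2GRAY)
C=st["tool_pos"]+M@[.0233,.0003,.086]
print("ringz",C[2])
# rows across the stub top at z .172: edges profile
T=np.array([.4965,.0573,.172]);u,v=proj(c,T);print(u,v)
r=int(round(v));print("row",r,list(g[r,222:282]))
q=int(round(u));print("col",q,list(g[140:195,q]))
```

```text
t 25.80 tcp [0.4732 0.0605 0.2506] yaw_y -96.91 tilt 0.01 q [ 0.0737 -0.3298  1.8014 -0.      1.6701  1.765 ] F [ 0.0439 -0.5351 -1.3958] w 40.0 gf 35.0
ringz 0.16458557322458156
251.3435439600071 168.2373531346397
row 168 [np.uint8(253), np.uint8(253), np.uint8(254), np.uint8(255), np.uint8(255), np.uint8(131), np.uint8(114), np.uint8(120), np.uint8(112), np.uint8(175), np.uint8(255), np.uint8(255), np.uint8(254), np.uint8(255), np.uint8(255), np.uint8(212), np.uint8(94), np.uint8(82), np.uint8(89), np.uint8(101), np.uint8(119), np.uint8(130), np.uint8(126), np.uint8(126), np.uint8(130), np.uint8(130), np.uint8(128), np.uint8(127), np.uint8(126), np.uint8(130), np.uint8(128), np.uint8(126), np.uint8(125), np.uint8(126), np.uint8(126), np.uint8(128), np.uint8(125), np.uint8(124), np.uint8(116), np.uint8(91), np.uint8(90), np.uint8(89), np.uint8(98), np.uint8(128), np.uint8(146), np.uint8(147), np.uint8(148), np.uint8(135), np.uint8(104), np.uint8(115), np.uint8(125), np.uint8(122), np.uint8(114), np.uint8(126), np.uint8(146), np.uint8(147), np.uint8(148), np.uint8(146), np.uint8(147), np.uint8(146)]
col 251 [np.uint8(87), np.uint8(97), np.uint8(96), np.uint8(95), np.uint8(93), np.uint8(90), np.uint8(104), np.uint8(129), np.uint8(118), np.uint8(90), np.uint8(81), np.uint8(81), np.uint8(94), np.uint8(108), np.uint8(107), np.uint8(106), np.uint8(103), np.uint8(102), np.uint8(104), np.uint8(117), np.uint8(131), np.uint8(130), np.uint8(133), np.uint8(129), np.uint8(128), np.uint8(130), np.uint8(129), np.uint8(130), np.uint8(130), np.uint8(130), np.uint8(130), np.uint8(131), np.uint8(128), np.uint8(128), np.uint8(129), np.uint8(130), np.uint8(132), np.uint8(104), np.uint8(65), np.uint8(109), np.uint8(251), np.uint8(255), np.uint8(255), np.uint8(254), np.uint8(254), np.uint8(254), np.uint8(253), np.uint8(254), np.uint8(254), np.uint8(254), np.uint8(254), np.uint8(254), np.uint8(254), np.uint8(254), np.uint8(255)]
```

The gaps beside the stub are 6 px and 5 px, so it's centred within about 0.5 mm. Lowering the last 28.5 mm.

Emit:
{"api": "arm_command", "payload": {"deltas": [{"hand": 35,"travel": [0,0.3,4],"turn": 0},{"hand": 35,"travel": [0,0.3,9],"turn": 0},{"hand": 35,"travel": [0,0.3,14],"turn": 0},{"hand": 35,"travel": [0,0.3,19],"turn": 0},{"hand": 35,"travel": [0,0.3,24],"turn": 0},{"hand": 35,"travel": [0,0.3,28],"turn": 0},{"hand": 35,"travel": [0,0.3,28.5],"turn": 0},{"hand": 35,"travel": [0,0.3,28.5],"turn": 0},{"hand": 35,"travel": [0,0.3,28.5],"turn": 0},{"hand": 35,"travel": [0,0.3,28.5],"turn": 0}]}}

```text
t: 26.85
tool_pos: [0.4733, 0.0602, 0.2224]
eef_rot: [-3.136, 0.189, -0.001]
wrist_force: [0.6, -0.0, -2.0]
gripper_width: 0.432
grasp_force: 35.0
```

Run:
```python
from cell import bot
from h import *
import pickle
st=bot.state();info(st);M=R.from_rotvec(st["eef_rot"]).as_matrix()
C=st["tool_pos"]+M@[.0233,.0003,.086];print("ring",C)
c=bot.calibration("wrist");im=bot.snapshot("wrist");F=[];pickle.dump((c,st,im),open("w15.pkl","wb"))
for i in range(8): s=bot.snapshot("side");F.append(bot.state()["wrist_force"])
print(np.mean(F,0))
g=cv2.cvtColor(im,cv2.COLOR_RGB2GRAY);h=cv2.cvtColor(im,cv2.COLOR_RGB2HSV)
print("ring px",proj(c,C),"stub .136",proj(c,[.4965,.0573,.136]),"top",proj(c,[.4965,.0573,.172]))
m=brass(im,(215,130,75,70))
for r in (160,164,167,170): print(r,np.nonzero(m[r])[0],g[r,230:274].tolist())
print(g[140:200,251].tolist())
# pan level: template shift of pointer (red) in side pictures
for n in ("side0","side6","side8"):
    reds(cv2.imread(f"pics/{n}.png")[:,:,::-1])
    print(n)
cs=bot.calibration("side");a=np.radians(8.5)
```

```text
t 26.85 tcp [0.4733 0.0602 0.2224] yaw_y -96.91 tilt 0.02 q [ 0.073  -0.3265  1.844   0.      1.6237  1.7644] F [ 0.6006 -0.0312 -1.9597] w 40.2 gf 35.0
ring [0.4964 0.0571 0.1364]
[-0.3483  0.1875 -1.3878]
ring px [251.2435 166.6694] stub .136 [250.9743 166.5108] top [251.0695 176.4124]
160 [228 229 230 231 270 271 272 273] [119, 100, 83, 93, 92, 97, 93, 104, 108, 84, 74, 85, 94, 101, 103, 110, 110, 108, 108, 109, 107, 107, 107, 107, 110, 111, 110, 108, 99, 88, 80, 77, 81, 94, 99, 94, 91, 92, 92, 91, 99, 120, 125, 124]
164 [228 229 230 231 271 272 273 274] [115, 97, 81, 90, 94, 92, 88, 82, 94, 101, 101, 101, 102, 104, 104, 105, 108, 105, 104, 105, 104, 104, 103, 105, 106, 105, 105, 105, 106, 103, 104, 104, 112, 103, 85, 89, 94, 93, 91, 92, 99, 117, 123, 123]
167 [228 229 230 270 271 272 273 274] [115, 109, 107, 90, 91, 91, 92, 99, 102, 103, 101, 101, 101, 104, 105, 114, 117, 123, 125, 129, 129, 131, 129, 122, 119, 116, 111, 105, 102, 104, 100, 101, 100, 101, 102, 96, 93, 91, 88, 91, 100, 117, 125, 123]
170 [228 229 230 271 272 273 274] [114, 181, 255, 248, 112, 89, 99, 96, 96, 99, 1
[... 220 characters left out ...]
2, 90, 84, 82, 84, 96, 107, 107, 105, 105, 104, 104, 105, 119, 131, 131, 130, 133, 129, 132, 132, 129, 131, 130, 130, 126, 130, 130, 130, 130, 131, 131, 132, 109, 75, 101, 254, 255, 255, 254, 253, 254, 254, 254, 254, 254, 254]
red [224 108   5  21  95] [226.0947 117.4737]
red [216 113   7  21  90] [219.0111 122.8333]
red [249 131   6  20  97] [251.4948 140.7423]
side0
red [248 131   7  20 100] [251.51 140.67]
red [151 154   7   9  52] [154.0577 157.9423]
red [162 161   8  13  82] [165.7805 167.3293]
side6
red [216 113   7  21  75] [218.7067 123.32  ]
red [249 131   6  20  96] [251.4792 140.8438]
red [151 154   7   9  51] [154.098  157.8627]
red [162 161   9  13  81] [165.8025 167.5926]
side8
```

The ring is centred round the groove at z = 0.136. The wrist carries only the pliers' weight, and the pointer has dropped about 19 mm, which is inside the green band. Handing in.

```bash
python3 -c "
from cell import bot
print(bot.hand_in())"
```

```text
the job is handed in; nothing more can be done
None
```

The job is handed in (no verdict was returned). Jars A and C stand upright on the pan, sunk about 19 mm into the green band, and the squeezed pliers hold the spread ring round the groove, within about 0.5 mm of centre.

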